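# Put up a folding light hood and hold its roof half open

## Task

The folding light hood on the optical table stands half folded: swing its left, right and far wall panels fully upright. Then lift its roof, which drops shut by itself, by any convenient part until it stands 45 degrees above level, and finish still holding it there in the gripper or on the fingers. Leave the other things on the table, and the lens mount inside the hood, where they are.

Things in the scene. Friction and masses are not known exactly. Their poses are not given: they have to be found in the camera images.
- hood: the bolted-down light hood: aluminium base plate 170 x 200 mm, 12 mm thick, with a fixed upright black wall on the edge nearest the robot. Origin at the centre of the plate's underside, on the table; x points to its far side (away from the robot), y to its left, z up. Upright panels' outer faces lie 2.5 mm outside their hinge lines, their tops 108 mm above the table.
- flap_left (a joint): black wall panel, aluminium strip on its free edge; 92 mm from hinge to free edge, 5 mm thick, 145 mm wide. Hinge line along the hood's x at y = +90 mm, 16 mm above the table. Joint value: 0 lying flat outwards, 1.571 upright at its stop; begins at 0.6 to 1.0. Its stiff hinge (0.13 N m) stays where left; pushing its free edge inwards and upwards along its arc (2 to 5 N) swings it up; a level push can bind.
- flap_left_edge (a point): middle of the free edge of flap_left, in mid-thickness; it moves on a circle of 92 mm about that panel's hinge line
- flap_right (a joint): black wall panel, aluminium strip on its free edge; 92 mm from hinge to free edge, 5 mm thick, 145 mm wide. Hinge line along the hood's x at y = -90 mm, 16 mm above the table. Joint value: 0 lying flat outwards, 1.571 upright at its stop; begins at 0.6 to 1.0. Its stiff hinge (0.13 N m) stays where left; pushing its free edge inwards and upwards along its arc (2 to 5 N) swings it up; a level push can bind.
- flap_right_edge (a point): middle of the free edge of flap_right, in mid-thickness; it moves on a circle of 92 mm about that panel's hinge line
- flap_far (a joint): black wall panel, aluminium strip on its free edge; 92 mm from hinge to free edge, 5 mm thick, 175 mm wide. Hinge line along the hood's y at x = +75 mm, 16 mm above the table. Joint value: 0 lying flat outwards, 1.571 upright at its stop; begins at 0.6 to 1.0. Its stiff hinge (0.13 N m) stays where left; pushing its free edge inwards and upwards along its arc (2 to 5 N) swings it up; a level push can bind.
- flap_far_edge (a point): middle of the free edge of flap_far, in mid-thickness; it moves on a circle of 92 mm about that panel's hinge line
- roof (a joint): the hood's roof: black plate 150 mm (hinge to free edge) x 178 mm, 5 mm thick, 0.25 to 0.5 kg, hinged on top of the near wall along the hood's y at x = -75 mm, 114 mm above the table; free edge away from the robot. Joint value = angle above level: 0 level (shut, as it begins), 0.785 is 45 degrees, stop at 1.3. The hinge is free: let go, it falls shut.
- roof_hinge (a point): point in the middle of the roof's hinge line, mid-thickness of the roof, 114 mm above the table; x points from the hinge to the free edge along the roof, z out of its upper face
- roof_handle (a point): middle of the roof's handle: a round steel bar 10 mm thick, 90 mm long, parallel to the hinge, on a post at each end; its axis lies 105 mm from the hinge line along the roof and 37.5 mm above the roof's mid-thickness (35 mm above its upper face)
- lens_mount: leave alone: small lens in a black ring on a post, 68 mm high, loose inside the hood; origin at the centre of its foot
- post_holder: leave alone: upright black post holder, 40 mm foot, 65 mm high, beside a corner of the hood; origin at the centre of its foot
- clamp_fork: leave alone: flat black clamping fork 68 x 34 mm, 20 mm high at its screw, beside a corner of the hood; origin on the table under its middle
- screw_tin: leave alone: round open aluminium tin, 52 mm across, 22 mm high, beside a corner of the hood; origin at the centre of its underside
- filter_jar: leave alone: round black jar with a lid, 44 mm across, 42 mm high, beside a corner of the hood; origin at the centre of its underside
- driver: leave alone: screwdriver with a red handle lying on the table to the left; origin on the table under its middle
- controller: leave alone: black hand controller 100 x 65 x 30 mm with six yellow buttons, lying to the right; origin at the centre of its underside

How it is judged:
By the outcome, as a careful person would: the job done as asked, in the order asked, and still so for the second after the job is handed in, while the arm keeps its last pose, push and grip.
It also fails if it takes over 67 s, if anything falls off the work surface, if the arm or the gripper's body presses on something with over 40 N, if the wrist force passes 120 N, or if a joint passes its speed limit or range.

## Robot

A 6-joint arm with a two-finger parallel gripper is mounted at the origin on the work surface. World frame = base frame: x ahead of the robot, y to its left, z up, the work surface at z = 0. Lengths are in m, angles in degrees, forces in N, time in s.
With the tool pointing down it reaches from about 0.275 to 1 m from the base axis. Payload 8.4 kg.
Tool frame: the origin (TCP) lies between the finger pads; the fingertips stand 25 mm ahead of it and the grasp point (between the pads) lies 6 mm ahead of it; z points along the fingers, y is the direction in which the jaws open and shut (so a half turn about z gives the same grasp; the last joint's range is limited). The gripper opens to 85 mm and grips with 20 to 120 N. Pads are 22 mm wide; open, the fingers measure 114 mm over their backs; the gripper's body (76 mm by 85 mm) begins 54 mm behind the grasp point. The pads swing forward as they close: fully open they stand 13 mm farther back than shut.
Start: joints at [-76.914, 20.225, 93.587, -0, 66.188, -0.138], TCP at [0.143, -0.608, 0.256] pointing down, gripper open.
Joint ranges: [-150.9, 150.9], [-52.94, 120.26], [3.33, 152.33], [-74.26, 254.26], [0, 154.13], [-172.89, 172.89]. Speed limits (degrees/s): [127.2, 127.2, 159.86, 180, 180, 180].

## Interface

Orientations are given as [roll, pitch, yaw] about the fixed x, y, z axes, in that order (R = Rz(yaw) Ry(pitch) Rx(roll)).
In Python, from workcell import arm gives the robot as it stands. The module is installed in compiled form; this text tells all that it offers.
- The arm moves only by the shell command python3 -m jog 'ROWS'. ROWS is JSON, a list that holds one entry, the list of rows, each a list of 7 numbers: the finger opening in m, from 0 to 0.0854, then the shift along the tool's x, y, z in m, then the turn, a rotation vector about the tool's x, y, z in degrees. A call has 1 to 8 rows; each row shifts and turns the commanded pose from where the row before left it, along the tool's axes as they then stand; what a row does not reach is not made up. A row lasts 1/12 s, in which the tool goes at most 41.7 mm and 7.16 degrees, less where a joint would pass 70% of its speed; a pose out of reach is approached as far as the arm can. A call with a gripper value outside its range is refused whole. The fingers move at their own pace and stop on an object; the grip force is fixed at half the most. Time passes only in rows, so rows that do not move let the fingers close. It gives the time, the measured TCP pose, the force and the opening at its end, in the units of the state.
- arm.sense(): the state, without advancing time (a new reading comes with each control period).
- arm.snapshot(name): name is "scene" or "top" or "wrist"; returns a dict with "image" (480x640x3 uint8, red, green, blue), "range_z" (480x640 float32, m along the optical axis (not along the pixel's ray), 0 where there is no reading), "camera_matrix" (3x3 intrinsics, pixels), "world_to_cam" (4x4, takes a point from world to camera coordinates); the wrist camera has in their place "tool_from_camera" (4x4, takes a point from camera to tool coordinates, whose origin is the TCP and whose axes are the flange's). Camera axes: x right, y down, z forward; pixel columns grow to the right and rows downward; lengths in m; the calibration is good to about 2 mm. A picture is of the moment at which its call begins: read the wrist's pose just before it.
- arm.finish_job(): hands the job in, once; it reports no verdict.
The state is a dict: "time": time; "qpos": joint angles; "qvel": joint speeds; "joint_torque": joint torques, N m; "tool_pos": TCP position; "tool_rot": TCP orientation; "force": force on the tool from outside, world axes, zero at the start; "moment": the same for the moment, N m; "gripper_width": finger opening in m.
Only numpy, scipy, OpenCV 4.12 (cv2) and the standard library are available. Lean on these libraries where they do the work, as an engineer would, in place of code of your own. Each camera call takes 0.05 s, during which the arm holds its last target.

## Working session

There is one attempt and no reset: what is moved stays moved. The work goes in short steps, Python scripts to look and compute and a shell command to move; the robot and the scene stay as the last step left them, time stands still between calls to the robot, and variables do not carry over. Pictures are saved under pics/ and viewed, and the job is handed in when it is done.

```bash
mkdir -p pics
python3 - <<'E'
from workcell import arm
import cv2,numpy as np
print(arm.sense())
for n in ["scene","top"]:
    s=arm.snapshot(n); cv2.imwrite(f"pics/{n}0.png",s["image"][:,:,::-1]); np.savez(f"{n}0.npz",**s)
    print(n,s["camera_matrix"],s["world_to_cam"])
E
```

```text
{'time': 0.0, 'qpos': array([-7.69162121e+01,  2.02607764e+01,  9.36298340e+01,  1.50994562e-03,
        6.61875569e+01, -1.38176180e-01]), 'qvel': array([ 0.15944819,  0.07535738, -0.01416228, -0.00118215,  0.06843258,
        0.02925731]), 'joint_torque': array([-1.06638960e-03, -6.05253267e+01, -3.42073882e+01, -2.45911724e-04,
        9.29509057e-03, -3.15510681e-05]), 'tool_pos': array([ 0.14285202, -0.6079978 ,  0.25557464]), 'tool_rot': array([-1.79921836e+02, -1.56908042e-03,  1.32213524e+01]), 'force': array([-0.3091899 , -0.11181589,  0.06611731]), 'moment': array([-0.00094982, -0.03247136, -0.03017721]), 'gripper_width': 0.08562039633574106}
scene [[500.15678127   0.         313.94101081]
 [  0.         500.15678127 241.27142819]
 [  0.           0.           1.        ]] [[ 6.72684122e-01  7.39929269e-01  8.66029670e-04 -3.75232423e-01]
 [ 6.01891695e-01 -5.46509956e-01 -5.82282797e-01 -2.82633091e-01]
 [-4.30374790e-01  3.92213648e-01 -8.12985851e-01  1.50068685e+00]
 [ 0.00000000e+00  0.00000000e+00  0.00000000e+00  1.00000000e+00]]
top [[548.84558326   0.         334.93298803]
 [  0.         548.84558326 242.09410259]
 [  0.           0.           1.        ]] [[-0.01884366 -0.99935187  0.03067182 -0.01298625]
 [-0.99331693  0.01521839 -0.114411    0.6014352 ]
 [ 0.11387007 -0.03262276 -0.9929599   1.23807456]
 [ 0.          0.          0.          1.        ]]
```

View pics/scene0.png

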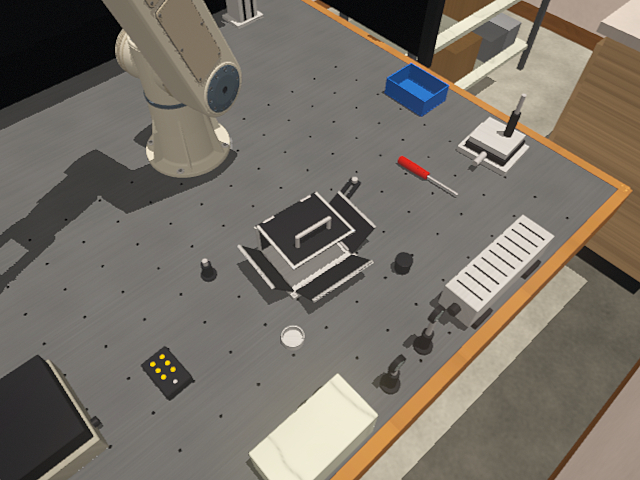

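View pics/top0.png

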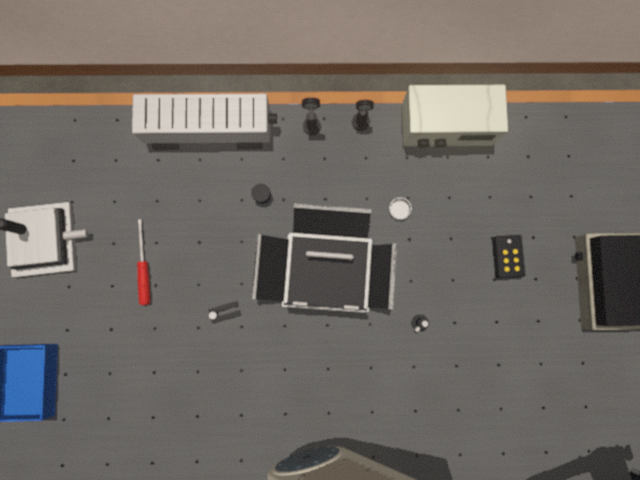

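The hood is near top (330,270), its roof frame spanning about (287,235)–(371,310). Post holder is at (420,324), fork at (222,312), tin at (400,209) and jar at (261,194). Next I'll zoom in.

```bash
cat > h.py <<'E'
import numpy as np,cv2
def cloud(s):
    K=s["camera_matrix"];T=np.linalg.inv(s["world_to_cam"]);z=s["range_z"]
    v,u=np.mgrid[:480,:640]
    p=np.stack([(u-K[0,2])/K[0,0]*z,(v-K[1,2])/K[1,1]*z,z,np.ones_like(z)],-1)
    return (p@T.T)[...,:3]
def ray(s,uv,h):
    K=s["camera_matrix"];T=np.linalg.inv(s["world_to_cam"])
    d=T[:3,:3]@np.array([(uv[0]-K[0,2])/K[0,0],(uv[1]-K[1,2])/K[1,1],1]);o=T[:3,3]
    return o+d*(h-o[2])/d[2]
E
python3 - <<'E'
import numpy as np,cv2
from h import *
s=np.load("top0.npz");P=cloud(s)
c=s["image"][190:340,240:440,::-1]
cv2.imwrite("pics/topz.png",cv2.resize(c,(800,600),interpolation=cv2.INTER_CUBIC))
s2=np.load("scene0.npz")
c=s2["image"][165:315,200:400,::-1]
cv2.imwrite("pics/scz.png",cv2.resize(c,(800,600),interpolation=cv2.INTER_CUBIC))
for r in range(200,325,6): print(r,' '.join('%4d'%(1000*P[r,c,2]) for c in range(246,436,7)))
E
```

```text
200   -1   -1   43   18   -1    0    3   -1    0   -1    0   -3    1   -2    1   -3    0    2    0    1   -1   24    2    1    1    0    2    0
206   -2   -2    1   -5    2    0    0   72   72   76   76   71   -1    3   -2   -2    3   -2    3   -3    0    4    4    4   -4    0   -3   -4
212   -3    3    0    0    1    0    0   61   60   66   67   70   69   66   70   75   76   69    0    5   -1    6    1    0   -1    0    0   -1
218   -2    2   -2    0    0    1    2   53   54   53   57   54   57   64   58   60   61   61    2   -1    1    8    7    3    1    4   -4    0
224    0    4    0    0    0   -8   -5   43   45   45   48   47   44   49   49   48   51   53    0   -2    1    5   -4   -2    1    2   -2    3
230   -5   -3    0    0    0    4    1   36   38   36   37   36   37   37   37   39   47   42    1    3   -1   -1    3    0   -4    0   -1    2
236   -3    4   72   52   -1    1    9  114  118  116  121  117   23   28   31   32   36   27   -2   -2    0   -3   -4   -3    0    1    0    4
242    0    4   69   56   50   32   27  113  121  114 1298  113  117  115  118  117  112  11
[... 1223 characters left out ...]
  48   41   28  115  114  117  120  116  119  115  118  116  113  117  118   45   59   80   -1    2    2    3    0   -2    0
302    1    2   -1   -1    0    2  114  113  120  119  113  114  118  117  114  122  113  119   44   61   80   -2    0    0    1    2    2   -1
308    0    1    0    5    0    2    1    0    7   11   11  114  117  114  121  117  117  116   -1   63   82   -1    3    0    3    0    0   -2
314    0    0    0    0   -2    2   -1    0    2    2    0    1   -2    0    1    1   -1    0   -1   -5    1   -1   -1    0    0   -1    0   -1
320    1    3    0   -1    1   -4    2    0   -4    1   -3    0    0    3    1    1    0   -1    0    5    0   -3 1298    1    8   49    3   -3
```

View pics/topz.png

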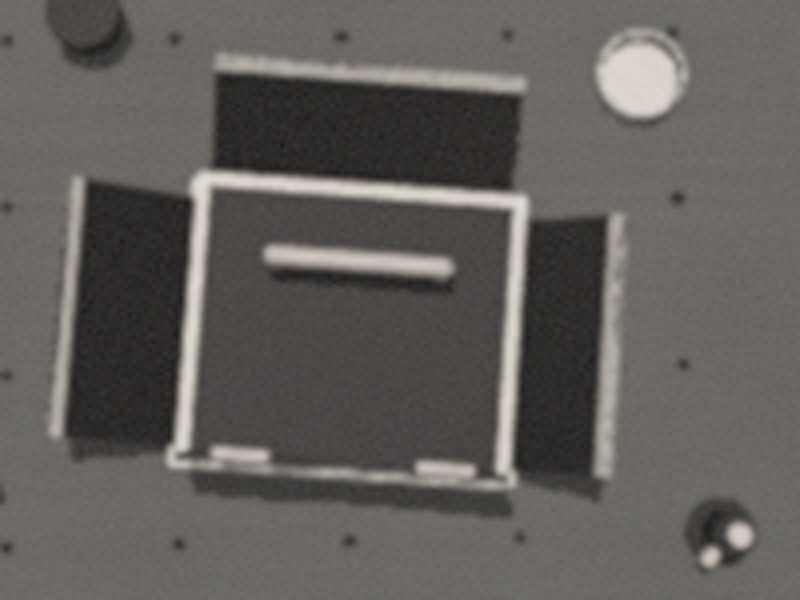

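View pics/scz.png

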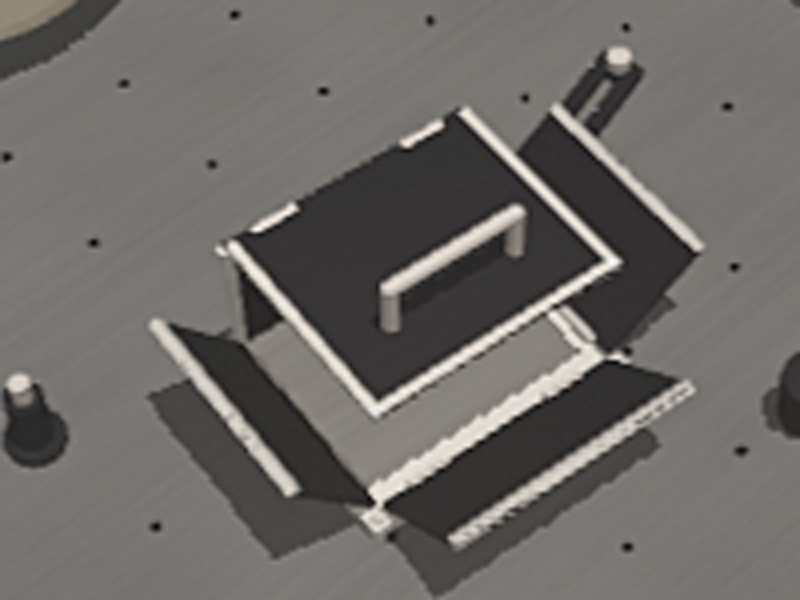

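Run:
```python
import numpy as np,cv2
from h import *
s=np.load("top0.npz")
g=lambda x,y,h: ray(s,((x+.5)/4-.5+240,(y+.5)/4-.5+190),h)
a=g(193,172,.1165);b=g(528,195,.1165)
h1=g(263,252,.153);h2=g(456,267,.153)
print("far edge",a,b,np.linalg.norm(a-b)); print("handle",h1,h2,np.linalg.norm(h1-h2))
d=(a-b)[:2]; yaw=np.arctan2(-d[0],d[1]); 
d2=(h1-h2)[:2]; yaw2=np.arctan2(-d2[0],d2[1]);print(np.degrees([yaw,yaw2]))
yaw=(2*yaw+yaw2)/3
ex=np.array([np.cos(yaw),np.sin(yaw)]);ey=np.array([-ex[1],ex[0]])
o1=(a+b)[:2]/2-ex*.075; o2=(h1+h2)[:2]/2-ex*.030
print(o1,o2)
# hood-plate strips from flap edges
o=(o1+o2)/2
P=cloud(s)
q=P.reshape(-1,3); d=q[:,:2]-o; X=d@ex;Y=d@ey;Z=q[:,2]
def fit(nm,m,r):
    m=m&(Z>.02)&(Z<.106); th=np.degrees(np.median(np.arctan2(Z[m]-.016,r[m]))); print(nm,m.sum(),th)
fit("L",(abs(X)<.06)&(Y>.11)&(Y<.19),Y-.09)
fit("R",(abs(X)<.06)&(-Y>.11)&(-Y<.19),-Y-.09)
fit("F",(abs(Y)<.07)&(X>.09)&(X<.17),X-.075)
for nm,uv,h in [("tin",(640,76),.022),("jar",(85,20),.042),("holder",(738,535),.065)]:
    p=g(*uv,h)[:2]-o; print(nm,p@ex,p@ey)
p=ray(s,(213,315),.02)[:2]-o;print("fork screw",p@ex,p@ey);p=ray(s,(238,305),.005)[:2]-o;print("fork tip",p@ex,p@ey)
np.savez("hood.npz",o=o,yaw=yaw);print(o,np.degrees(yaw))
```

```text
far edge [0.61396826 0.08107175 0.1165    ] [ 0.59866648 -0.10057149  0.1165    ] 0.18228662194456116
handle [0.56631794 0.04295485 0.153     ] [ 0.55680769 -0.05803822  0.153     ] 0.10143985447063761
[-4.81527435 -5.37952716]
[ 0.53160315 -0.00320881] [ 0.53167713 -0.00492526]
L 1382 39.23859447259524
R 984 55.663582183767836
F 1666 41.71287272167501
tin 0.16299066872342047 -0.16073973060651492
jar 0.1682374152588152 0.16607213555243514
holder -0.10085611834095398 -0.22395705096628588
fork screw -0.1155699775894924 0.25434551368118263
fork tip -0.08908332629377316 0.20155329575478645
[ 0.53164014 -0.00406704] -5.003358622330031
```

```bash
cat >> h.py <<'E'
from scipy.spatial.transform import Rotation as Rn
def hood():
    d=np.load("hood.npz");return d["o"],float(d["yaw"])
def Hm():
    o,y=hood();return Rn.from_euler('z',y).as_matrix(),np.array([*o,0])
def st(tgt=None,pr=True):
    from workcell import arm
    s=arm.sense();R=Rn.from_euler('xyz',s["tool_rot"],degrees=True).as_matrix();H,o=Hm();p=np.array(s["tool_pos"])
    if pr: print("t %.2f hood TCP mm"%s["time"],np.round(1000*H.T@(p-o),1),"rot",np.round(s["tool_rot"],1),"F(hood)",np.round(H.T@s["force"],1),"w %.3f"%s["gripper_width"])
    if tgt is not None:
        print(" tool shift mm to",tgt,np.round(1000*R.T@(H@(np.array(tgt)/1000)+o-p),1))
E
python3 -m jog '[[[0,0,0,0,0,0,6.1],[0,0,0,0,0,0,6.1],[0,0,0,0,0,0,6.05]]]'
python3 -c "
from h import *;st((0,-215,256));st((0,-180,100))"
```

```text
time: 0.35
tool_pos: [0.1429, -0.6082, 0.2558]
tool_rot: [-180.0, 0.0, -5.3]
force: [-0.3, 0.6, 0.7]
gripper_width: 0.0516
t 0.35 hood TCP mm [-334.6 -635.7  255.8] rot [-180.     0.    -5.3] F(hood) [-0.4  0.6  0.7] w 0.052
 tool shift mm to (0, -215, 256) [ 3.322e+02 -4.226e+02  1.000e-01]
t 0.35 hood TCP mm [-334.6 -635.7  255.8] rot [-180.     0.    -5.3] F(hood) [-0.4  0.6  0.7] w 0.052
 tool shift mm to (0, -180, 100) [ 332.  -457.5  156.1]
```

```bash
python3 -m jog '[[[0,0.022,-0.028,0,0,0,0],[0,0.022,-0.028,0,0,0,0],[0,0.022,-0.028,0,0,0,0],[0,0.022,-0.028,0,0,0,0],[0,0.022,-0.028,0,0,0,0],[0,0.022,-0.028,0,0,0,0],[0,0.022,-0.028,0,0,0,0],[0,0.022,-0.028,0,0,0,0]]]'
python3 -m jog '[[[0,0.022,-0.028,0,0,0,0],[0,0.022,-0.028,0,0,0,0],[0,0.022,-0.028,0,0,0,0],[0,0.022,-0.028,0,0,0,0],[0,0.022,-0.028,0,0,0,0],[0,0.022,-0.028,0,0,0,0],[0,0.022,-0.028,0,0,0,0],[0,0,0,0,0,0,0]]]'
python3 -c "
from h import *;st((0,-180,100))"
```

```text
time: 1.02
tool_pos: [0.3387, -0.3991, 0.2561]
tool_rot: [-180.0, 0.0, -5.0]
force: [0.2, 0.3, 0.3]
gripper_width: -0.0003
time: 1.68
tool_pos: [0.5119, -0.215, 0.2561]
tool_rot: [-179.9, -0.1, -4.9]
force: [-0.6, 0.1, 0.2]
gripper_width: 0.0001
t 1.68 hood TCP mm [  -1.3 -211.8  256.1] rot [-1.799e+02 -1.000e-01 -4.900e+00] F(hood) [-0.6  0.1  0.2] w 0.000
 tool shift mm to (0, -180, 100) [  1.1 -31.6 156.2]
```

```bash
python3 -m jog '[[[0,0,-0.005,0.026,0,0,0],[0,0,-0.005,0.026,0,0,0],[0,0,-0.005,0.026,0,0,0],[0,0,-0.005,0.026,0,0,0],[0,0,-0.005,0.026,0,0,0],[0,0,-0.005,0.026,0,0,0],[0,0,0,0,0,0,0]]]'
python3 - <<'E'
from h import *;st()
from workcell import arm
s=arm.snapshot("scene");c=s["image"][165:315,200:400,::-1]
cv2.imwrite("pics/s1.png",cv2.resize(c,(800,600)))
E
```

```text
time: 2.27
tool_pos: [0.5078, -0.1874, 0.0958]
tool_rot: [-179.9, 0.4, -5.0]
force: [-1.3, -0.1, -1.0]
gripper_width: -0.0001
t 2.27 hood TCP mm [  -7.7 -184.7   95.8] rot [-179.9    0.4   -5. ] F(hood) [-1.3 -0.2 -1. ] w -0.000
```

View pics/s1.png

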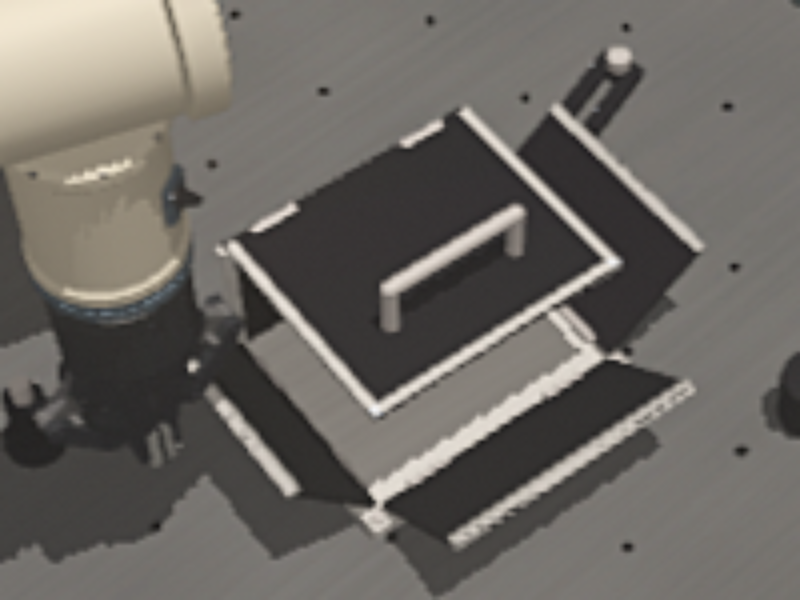

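The gripper's closed knuckles stick out along its jaw axis, at about (215,320) over the right panel. I'll turn the tool 90° so the narrow finger side does the pushing, after backing away a little.

```bash
python3 -m jog '[[[0,0.006,0.01,-0.002,0,0,7.1],[0,0,0.005,0,0,0,7.1],[0,0,0,0,0,0,7.1],[0,0,0,0,0,0,7.1]]]'
python3 -c "
from h import *;st()
from workcell import arm;print(arm.sense()['qpos'])"
```

```text
time: 2.65
tool_pos: [0.5161, -0.2056, 0.1043]
tool_rot: [-180.0, -0.1, -33.8]
force: [0.2, 0.4, -0.9]
gripper_width: -0.0002
t 2.65 hood TCP mm [   2.1 -202.1  104.3] rot [-1.80e+02 -1.00e-01 -3.38e+01] F(hood) [ 0.2  0.4 -0.9] w -0.000
[-2.18723251e+01  2.51066567e+01  1.09072224e+02 -9.77444160e-03
  4.56857513e+01  1.01943808e+02]
```

```bash
python3 -m jog '[[[0,0,0,0,0,0,-7.0],[0,0,0,0,0,0,-7.0],[0,0,0,0,0,0,-7.0],[0,0,0,0,0,0,-7.0],[0,0,0,0,0,0,-7.0],[0,0,0,0,0,0,-7.0],[0,0,0,0,0,0,-7.0],[0,0,0,0,0,0,-7.0]]]' >/dev/null
python3 -m jog '[[[0,0,0,0,0,0,-7.0],[0,0,0,0,0,0,-7.0],[0,0,0,0,0,0,-7.0],[0,0,0,0,0,0,-7.0],[0,0,0,0,0,0,-7.0],[0,0,0,0,0,0,-7.0],[0,0,0,0,0,0,-7.0],[0,0,0,0,0,0,-7.0]]]' >/dev/null
python3 -m jog '[[[0,0,0,0,0,0,-6.8],[0,0,0,0,0,0,0]]]'
python3 -c "
from h import *;st((0,-165,98))
from workcell import arm;print(arm.sense()['qpos'])"
```

```text
time: 4.15
tool_pos: [0.516, -0.2053, 0.1042]
tool_rot: [179.9, 0.0, 85.7]
force: [0.2, -0.1, -0.8]
gripper_width: 0.0001
t 4.15 hood TCP mm [   2.  -201.8  104.2] rot [179.9   0.   85.7] F(hood) [ 0.2 -0.  -0.8] w 0.000
 tool shift mm to (0, -165, 98) [36.8 -1.6  6.2]
[-2.18425666e+01  2.50975086e+01  1.09096493e+02 -8.94769178e-03
  4.56689052e+01 -1.75113523e+01]
```

```bash
python3 -m jog '[[[0,0.015,0,0.003,0,0,0],[0,0.016,0,0.003,0,0,0],[0,0.008,0,0,0,0,0],[0,0.004,0,0,0,0,0],[0,0.004,0,0,0,0,0]]]'
python3 -c "
from h import *;st()"
python3 -m jog '[[[0,0.004,0,-0.003,0,0,0],[0,0.004,0,-0.003,0,0,0],[0,0.004,0,-0.002,0,0,0]]]'
python3 -c "
from h import *;st()"
```

```text
time: 4.57
tool_pos: [0.5196, -0.158, 0.0973]
tool_rot: [179.9, 0.1, 85.3]
force: [-0.6, -6.9, 5.5]
gripper_width: 0.0003
t 4.57 hood TCP mm [   1.4 -154.4   97.3] rot [1.799e+02 1.000e-01 8.530e+01] F(hood) [ 0.  -6.9  5.5] w 0.000
time: 4.82
tool_pos: [0.5205, -0.1459, 0.105]
tool_rot: [179.9, 0.0, 85.3]
force: [1.0, -4.4, 2.1]
gripper_width: -0.0
t 4.82 hood TCP mm [   1.3 -142.3  105. ] rot [179.9   0.   85.3] F(hood) [ 1.3 -4.3  2.1] w -0.000
```

```bash
python3 -m jog '[[[0,0.005,0,-0.002,0,0,0],[0,0.005,0,-0.002,0,0,0],[0,0.005,0,-0.0015,0,0,0],[0,0.005,0,-0.001,0,0,0],[0,0.005,0,-0.001,0,0,0],[0,0.005,0,-0.001,0,0,0]]]'
python3 -c "
from h import *;st()"
python3 -m jog '[[[0,0.004,0,-0.0005,0,0,0],[0,0.003,0,0,0,0,0]]]'
python3 -c "
from h import *;st()"
```

```text
time: 5.32
tool_pos: [0.5223, -0.1151, 0.1128]
tool_rot: [-180.0, -0.0, 85.4]
force: [1.6, -1.1, -0.2]
gripper_width: 0.0004
t 5.32 hood TCP mm [   0.4 -111.4  112.8] rot [-180.    -0.    85.4] F(hood) [ 1.7 -1.  -0.2] w 0.000
time: 5.48
tool_pos: [0.5229, -0.1081, 0.1132]
tool_rot: [-180.0, -0.0, 85.4]
force: [0.5, -1.6, 1.0]
gripper_width: 0.0001
t 5.48 hood TCP mm [   0.3 -104.4  113.2] rot [-180.    -0.    85.4] F(hood) [ 0.7 -1.5  1. ] w 0.000
```

Continuing in small steps until the stop shows as rising force.

```bash
python3 -m jog '[[[0,0.002,0,0,0,0,0],[0,0.002,0,0,0,0,0]]]'; python3 -m jog '[[[0,0.001,0,0,0,0,0],[0,0.001,0,0,0,0,0]]]'
python3 -c "
from h import *;st()"
```

```text
time: 5.65
tool_pos: [0.5231, -0.1049, 0.1132]
tool_rot: [-180.0, 0.0, 85.4]
force: [-2.9, -16.4, 0.7]
gripper_width: -0.0
time: 5.82
tool_pos: [0.5231, -0.1047, 0.1132]
tool_rot: [-180.0, 0.2, 85.5]
force: [-2.4, -22.2, 0.6]
gripper_width: 0.0001
t 5.82 hood TCP mm [   0.3 -101.   113.2] rot [-180.     0.2   85.5] F(hood) [ -0.5 -22.4   0.6] w 0.000
```

Right panel is at its stop (22 N at y≈-101). I'll back off, rise and move round to the far panel.

```bash
python3 -m jog '[[[0,-0.01,0,0,0,0,0],[0,-0.02,0,0,0,0,0],[0,-0.01,0,-0.03,0,0,0],[0,0,0,-0.035,0,0,7.1],[0,0,0.01,-0.035,0,0,7.1],[0,0,0.01,-0.015,0,0,7.1],[0,0,0,0,0,0,7.1],[0,0,0,0,0,0,7.1]]]'
python3 -m jog '[[[0,0,0,0,0,0,7.1],[0,0,0,0,0,0,7.1],[0,0,0,0,0,0,7.1],[0,0,0,0,0,0,7.1],[0,0,0,0,0,0,7.1],[0,0,0,0,0,0,7.1],[0,0,0,0,0,0,7.1],[0,0,0,0,0,0,5]]]'
python3 -c "
from h import *;st((195,0,230));st((182,0,80))
from workcell import arm;print(arm.sense()['qpos'])"
```

```text
time: 6.48
tool_pos: [0.5402, -0.1482, 0.2296]
tool_rot: [179.9, -0.1, 49.5]
force: [0.4, 0.7, 0.7]
gripper_width: 0.0001
time: 7.15
tool_pos: [0.5389, -0.1477, 0.2278]
tool_rot: [-180.0, 0.1, -5.2]
force: [0.4, -0.1, 0.3]
gripper_width: -0.0
t 7.15 hood TCP mm [  19.8 -142.4  227.8] rot [-1.8e+02  1.0e-01 -5.2e+00] F(hood) [ 0.4 -0.1  0.3] w -0.000
 tool shift mm to (195, 0, 230) [ 174.7 -143.1   -2.3]
t 7.15 hood TCP mm [  19.8 -142.4  227.8] rot [-1.8e+02  1.0e-01 -5.2e+00] F(hood) [ 0.4 -0.1  0.3] w -0.000
 tool shift mm to (182, 0, 80) [ 161.9 -142.9  147.8]
[-1.54988026e+01  1.61214279e+01  1.03363361e+02  3.97709837e-02
  6.05939041e+01  7.97008750e+01]
```

```bash
python3 -m jog '[[[0,0.024,-0.020,0,0,0,0],[0,0.024,-0.020,0,0,0,0],[0,0.024,-0.020,0,0,0,0],[0,0.024,-0.020,0,0,0,0],[0,0.024,-0.020,0,0,0,0],[0,0.024,-0.020,0,0,0,0],[0,0.024,-0.02,0,0,0,0]]]'
python3 -m jog '[[[0,0,0,0.025,0,0,0],[0,0,0,0.029,0,0,0],[0,0,0,0.029,0,0,0],[0,0,0,0.029,0,0,0],[0,0,0,0.029,0,0,0],[0,0,0,0.004,0,0,0],[0,0,0,0,0,0,0]]]'
python3 - <<'E'
from h import *;st((156,0,83))
from workcell import arm
s=arm.snapshot("scene");c=s["image"][165:315,200:400,::-1]
cv2.imwrite("pics/s2.png",cv2.resize(c,(800,600)))
E
```

```text
time: 7.73
tool_pos: [0.7192, -0.0214, 0.2276]
tool_rot: [-180.0, 0.1, -4.8]
force: [0.2, -0.4, -0.1]
gripper_width: 0.0
time: 8.32
tool_pos: [0.7167, -0.0225, 0.0808]
tool_rot: [-180.0, 0.3, -4.8]
force: [-0.9, -0.2, 1.0]
gripper_width: -0.0
t 8.32 hood TCP mm [186.   -2.2  80.8] rot [-180.     0.3   -4.8] F(hood) [-0.9 -0.3  1. ] w -0.000
 tool shift mm to (156, 0, 83) [-30.   -2.3  -2. ]
```

View pics/s2.png

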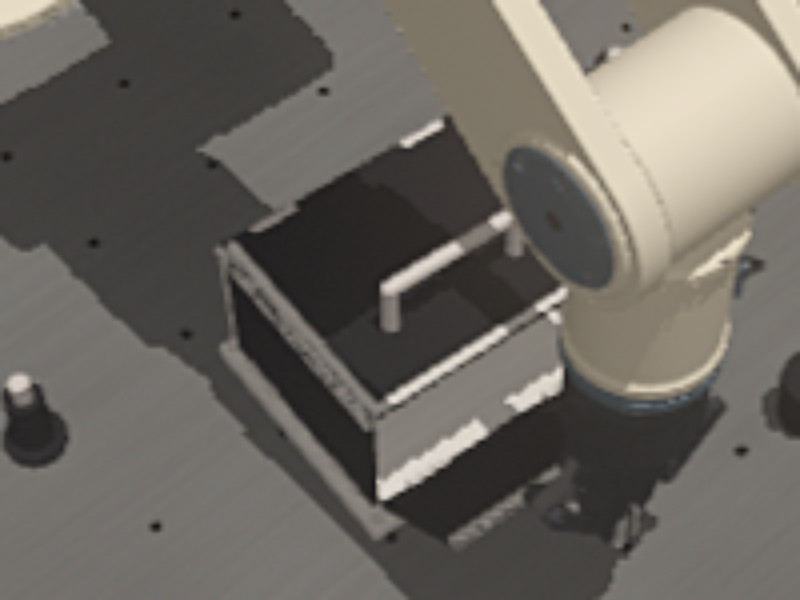

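The right panel stands upright, and the finger is outside the far panel's edge. Pushing along the arc.

```bash
python3 -m jog '[[[0,-0.012,0,0,0,0,0],[0,-0.010,0,0,0,0,0],[0,-0.004,0,0,0,0,0],[0,-0.003,0,-0.001,0,0,0]]]'
python3 -c "
from h import *;st()"
python3 -m jog '[[[0,-0.004,0,-0.004,0,0,0],[0,-0.004,0,-0.004,0,0,0],[0,-0.004,0,-0.003,0,0,0],[0,-0.004,0,-0.003,0,0,0]]]'
python3 -c "
from h import *;st()"
```

```text
time: 8.7
tool_pos: [0.6896, -0.0201, 0.0858]
tool_rot: [-180.0, -0.1, -4.8]
force: [0.4, 0.7, 0.5]
gripper_width: -0.0001
t 8.70 hood TCP mm [158.8  -2.2  85.8] rot [-1.8e+02 -1.0e-01 -4.8e+00] F(hood) [0.4 0.7 0.5] w -0.000
time: 9.03
tool_pos: [0.6754, -0.0188, 0.1]
tool_rot: [-180.0, -0.2, -4.8]
force: [6.2, 0.3, 3.5]
gripper_width: 0.0002
t 9.03 hood TCP mm [144.5  -2.2 100. ] rot [-180.    -0.2   -4.8] F(hood) [6.2 0.8 3.5] w 0.000
```

```bash
python3 -m jog '[[[0,-0.005,0,-0.003,0,0,0],[0,-0.005,0,-0.003,0,0,0],[0,-0.005,0,-0.002,0,0,0],[0,-0.005,0,-0.002,0,0,0],[0,-0.005,0,-0.002,0,0,0],[0,-0.005,0,-0.0015,0,0,0]]]'
python3 -c "
from h import *;st()"
python3 -m jog '[[[0,-0.005,0,-0.001,0,0,0],[0,-0.005,0,-0.001,0,0,0],[0,-0.005,0,-0.001,0,0,0],[0,-0.004,0,0,0,0,0]]]'
python3 -c "
from h import *;st()"
```

```text
time: 9.53
tool_pos: [0.6433, -0.0162, 0.1121]
tool_rot: [-180.0, 0.0, -4.8]
force: [1.6, -0.7, 1.8]
gripper_width: -0.0001
t 9.53 hood TCP mm [112.3  -2.3 112.1] rot [-180.     0.    -4.8] F(hood) [ 1.6 -0.6  1.8] w -0.000
time: 9.87
tool_pos: [0.6239, -0.0146, 0.1146]
tool_rot: [180.0, 0.1, -4.8]
force: [2.1, -0.4, 1.0]
gripper_width: -0.0001
t 9.87 hood TCP mm [ 92.9  -2.4 114.6] rot [ 1.8e+02  1.0e-01 -4.8e+00] F(hood) [ 2.1 -0.2  1. ] w -0.000
```

```bash
python3 -m jog '[[[0,-0.003,0,0,0,0,0],[0,-0.002,0,0,0,0,0]]]'; python3 -m jog '[[[0,-0.001,0,0,0,0,0],[0,-0.001,0,0,0,0,0]]]'
python3 -c "
from h import *;st()"
```

```text
time: 10.03
tool_pos: [0.6193, -0.0142, 0.1146]
tool_rot: [180.0, 0.0, -4.8]
force: [1.9, 0.4, 1.4]
gripper_width: 0.0003
time: 10.2
tool_pos: [0.6184, -0.0141, 0.1147]
tool_rot: [-180.0, -0.1, -4.8]
force: [5.7, -0.1, -3.9]
gripper_width: -0.0001
t 10.20 hood TCP mm [ 87.3  -2.4 114.7] rot [-1.8e+02 -1.0e-01 -4.8e+00] F(hood) [ 5.7  0.4 -3.9] w -0.000
```

```bash
python3 -m jog '[[[0,-0.001,0,0,0,0,0],[0,0,0,0,0,0,0]]]'; python3 -m jog '[[[0,-0.001,0,0,0,0,0],[0,0,0,0,0,0,0]]]'
python3 -c "
from h import *;st()"
```

```text
time: 10.37
tool_pos: [0.6183, -0.0141, 0.1148]
tool_rot: [-180.0, -0.2, -4.8]
force: [7.2, -0.3, -3.8]
gripper_width: -0.0002
time: 10.53
tool_pos: [0.6182, -0.0141, 0.1148]
tool_rot: [-180.0, -0.3, -4.8]
force: [9.7, -0.8, -7.3]
gripper_width: 0.0002
t 10.53 hood TCP mm [ 87.1  -2.4 114.8] rot [-180.    -0.3   -4.8] F(hood) [ 9.8  0.  -7.3] w 0.000
```

```bash
python3 -m jog '[[[0,-0.0015,0,0,0,0,0],[0,-0.001,0,0.0005,0,0,0]]]'
python3 -c "
from h import *;st()"
python3 -m jog '[[[0,0.012,0,0,0,0,0],[0,0.024,0,0,0,0,0],[0,0.01,0,-0.02,0,0,0],[0,0.005,0,-0.03,0,0,0],[0,0,0,-0.035,0,0,0],[0,0,-0.01,-0.03,0,0,0],[0,0,-0.02,0,0,0,0],[0,0,-0.02,0,0,0,0]]]'
python3 - <<'E'
from h import *;st((0,200,228))
from workcell import arm
print(arm.sense()['qpos'])
s=arm.snapshot("scene");c=s["image"][165:315,200:400,::-1]
cv2.imwrite("pics/s3.png",cv2.resize(c,(800,600)))
E
```

```text
time: 10.7
tool_pos: [0.618, -0.014, 0.1149]
tool_rot: [-180.0, -0.6, -4.8]
force: [18.7, -2.5, -8.8]
gripper_width: 0.0001
t 10.70 hood TCP mm [ 86.9  -2.4 114.9] rot [-180.    -0.6   -4.8] F(hood) [18.9 -0.9 -8.8] w 0.000
time: 11.37
tool_pos: [0.6693, 0.0318, 0.2316]
tool_rot: [-180.0, -0.2, -4.9]
force: [-0.4, 0.2, -1.0]
gripper_width: 0.0
t 11.37 hood TCP mm [134.   47.8 231.6] rot [-180.    -0.2   -4.9] F(hood) [-0.4  0.2 -1. ] w 0.000
 tool shift mm to (0, 200, 228) [-133.8 -152.4    3.3]
[ 2.59631795e+00  2.53780054e+01  8.90892247e+01 -3.20104127e-03
  6.53696853e+01  9.75065923e+01]
```

View pics/s3.png

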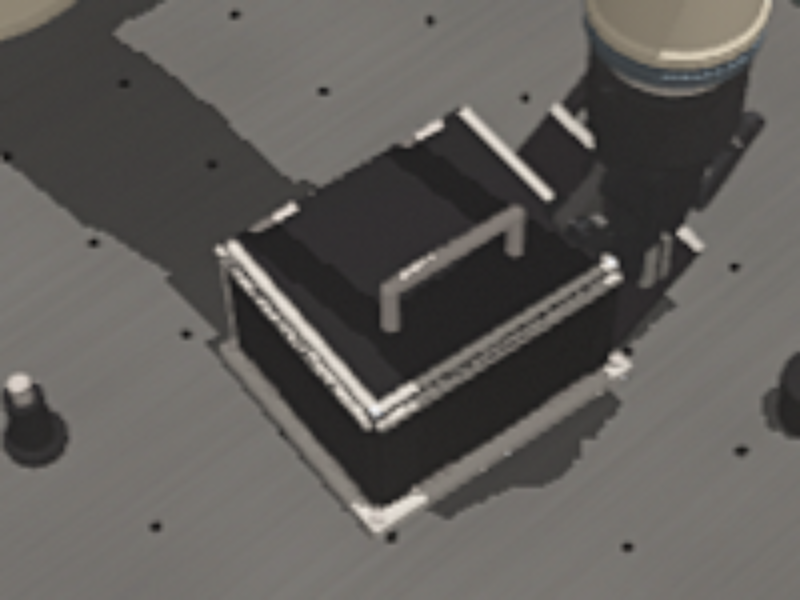

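```bash
python3 -m jog '[[[0,-0.010,-0.025,0,0,0,0],[0,-0.015,-0.025,0,0,0,0],[0,-0.020,-0.025,0,0,0,0],[0,-0.022,-0.025,0,0,0,0],[0,-0.022,-0.025,0,0,0,0],[0,-0.022,-0.025,0,0,0,0],[0,-0.022,-0.01,0,0,0,0],[0,0,0,0,0,0,-6]]]'
python3 -m jog '[[[0,0,0,0,0,0,-7],[0,0,0,0,0,0,-7],[0,0,0,0,0,0,-7],[0,0,0,0,0,0,-7],[0,0,0,0,0,0,-7],[0,0,0,0,0,0,-7],[0,0,0,0,0,0,-7],[0,0,0,0,0,0,-7]]]'
python3 -m jog '[[[0,0,0,0,0,0,-7],[0,0,0,0,0,0,-7],[0,0,0,0,0,0,-7],[0,0,0,0,0,0,-7]]]'
python3 -c "
from h import *;st((0,205,78))
from workcell import arm;print(arm.sense()['qpos'])"
```

```text
time: 12.08
tool_pos: [0.5452, 0.2045, 0.2284]
tool_rot: [180.0, 0.2, 1.2]
force: [0.8, 0.3, 0.4]
gripper_width: 0.0002
time: 12.75
tool_pos: [0.5488, 0.2022, 0.2286]
tool_rot: [-179.9, 0.1, 57.5]
force: [-0.5, 0.3, -0.0]
gripper_width: 0.0004
time: 13.08
tool_pos: [0.5488, 0.2021, 0.2286]
tool_rot: [-179.9, 0.1, 85.5]
force: [0.7, -0.6, -0.3]
gripper_width: -0.0001
t 13.08 hood TCP mm [ -0.9 206.9 228.6] rot [-1.799e+02  1.000e-01  8.550e+01] F(hood) [ 0.8 -0.5 -0.3] w -0.000
 tool shift mm to (0, 205, 78) [ -1.8   1.2 150.6]
[ 2.00760358e+01  1.83378237e+01  1.00110264e+02 -2.81693212e-03
  6.16686347e+01  2.45529408e+01]
```

```bash
python3 -m jog '[[[0,0,0,0.025,0,0,0],[0,0,0,0.03,0,0,0],[0,0,0,0.03,0,0,0],[0,0,0,0.03,0,0,0],[0,0,0,0.028,0,0,0],[0,0,0,0.005,0,0,0],[0,-0.01,0,0,0,0,0],[0,-0.01,0,0,0,0,0]]]'
python3 -c "
from h import *;st()"
python3 -m jog '[[[0,-0.006,0,0,0,0,0],[0,-0.004,0,0,0,0,0],[0,-0.003,0,-0.002,0,0,0]]]'
python3 -c "
from h import *;st()"
```

```text
time: 13.75
tool_pos: [0.5478, 0.1822, 0.0818]
tool_rot: [-180.0, 0.0, 85.2]
force: [-0.5, -0.6, 0.7]
gripper_width: 0.0005
t 13.75 hood TCP mm [-1.000e-01  1.869e+02  8.180e+01] rot [-180.     0.    85.2] F(hood) [-0.4 -0.7  0.7] w 0.000
time: 14.0
tool_pos: [0.5478, 0.17, 0.0851]
tool_rot: [179.8, -0.2, 85.1]
force: [-1.3, 10.6, 5.1]
gripper_width: -0.0002
t 14.00 hood TCP mm [  0.9 174.8  85.1] rot [179.8  -0.2  85.1] F(hood) [-2.2 10.5  5.1] w -0.000
```

```bash
python3 -m jog '[[[0,-0.003,0,-0.004,0,0,0],[0,-0.0035,0,-0.0035,0,0,0],[0,-0.004,0,-0.003,0,0,0],[0,-0.004,0,-0.003,0,0,0]]]'
python3 -c "
from h import *;st()"
python3 -m jog '[[[0,-0.004,0,-0.003,0,0,0],[0,-0.004,0,-0.0025,0,0,0],[0,-0.005,0,-0.0025,0,0,0],[0,-0.005,0,-0.0025,0,0,0],[0,-0.005,0,-0.002,0,0,0]]]'
python3 -c "
from h import *;st()"
```

```text
time: 14.33
tool_pos: [0.5467, 0.1562, 0.0992]
tool_rot: [179.8, -0.2, 85.1]
force: [-0.8, 7.1, 5.9]
gripper_width: 0.0001
t 14.33 hood TCP mm [  1.  160.9  99.2] rot [179.8  -0.2  85.1] F(hood) [-1.4  7.   5.9] w 0.000
time: 14.75
tool_pos: [0.5445, 0.1321, 0.1108]
tool_rot: [179.8, -0.1, 85.2]
force: [1.2, 2.4, 1.8]
gripper_width: -0.0
t 14.75 hood TCP mm [  0.9 136.7 110.8] rot [ 1.798e+02 -1.000e-01  8.520e+01] F(hood) [1.  2.5 1.8] w -0.000
```

```bash
python3 -m jog '[[[0,-0.005,0,-0.001,0,0,0],[0,-0.005,0,-0.001,0,0,0],[0,-0.005,0,-0.001,0,0,0],[0,-0.005,0,-0.001,0,0,0],[0,-0.005,0,0,0,0,0],[0,-0.003,0,0,0,0,0]]]'
python3 -c "
from h import *;st()"
python3 -m jog '[[[0,-0.002,0,0,0,0,0],[0,-0.001,0,0,0,0,0]]]'
python3 -c "
from h import *;st()"
```

```text
time: 15.25
tool_pos: [0.5408, 0.1036, 0.1131]
tool_rot: [-180.0, 0.0, 85.2]
force: [0.0, 1.9, 1.4]
gripper_width: -0.0003
t 15.25 hood TCP mm [ -0.3 108.  113.1] rot [-180.     0.    85.2] F(hood) [-0.1  1.9  1.4] w -0.000
time: 15.42
tool_pos: [0.5406, 0.1009, 0.1131]
tool_rot: [-180.0, 0.0, 85.1]
force: [-0.4, 3.6, 0.6]
gripper_width: -0.0001
t 15.42 hood TCP mm [ -0.2 105.4 113.1] rot [-180.     0.    85.1] F(hood) [-0.7  3.5  0.6] w -0.000
```

```bash
python3 -m jog '[[[0,-0.001,0,0,0,0,0],[0,-0.001,0,0,0,0,0]]]'; python3 -m jog '[[[0,-0.001,0,0,0,0,0],[0,-0.001,0,0,0,0,0]]]'
python3 -c "
from h import *;st()"
```

```text
time: 15.58
tool_pos: [0.5407, 0.1007, 0.1131]
tool_rot: [-180.0, -0.1, 85.1]
force: [-1.4, 15.7, -1.1]
gripper_width: -0.0001
time: 15.75
tool_pos: [0.5406, 0.1004, 0.1132]
tool_rot: [-180.0, -0.3, 85.1]
force: [-1.6, 27.4, -2.4]
gripper_width: 0.0004
t 15.75 hood TCP mm [-1.000e-01  1.048e+02  1.132e+02] rot [-180.    -0.3   85.1] F(hood) [-3.9 27.1 -2.4] w 0.000
```

Left panel is at its stop too. The left and right stops (104.8 / -101) put the hood's y offset at +1.9 mm, so I'll correct the frame, back off, open the gripper and check the panels.

```bash
python3 -m jog '[[[0,0.010,0,0,0,0,0],[0,0.020,0,0,0,0,0],[0,0.02,0,-0.02,0,0,0],[0,0.01,0,-0.035,0,0,0],[0.085,0,0,-0.035,0,0,0],[0.085,0,0,-0.02,0,0,0],[0.085,0,0,0,0,0,0],[0.085,0,0,0,0,0,0]]]'
python3 - <<'E'
from h import *
d=np.load("hood.npz");y=float(d["yaw"]);o=d["o"]+.0019*np.array([-np.sin(y),np.cos(y)])-.001*np.array([np.cos(y),np.sin(y)])
np.savez("hood.npz",o=o,yaw=y)
st((30,0,225))
from workcell import arm
for n,b in [("scene",(165,315,200,400)),("top",(190,340,240,440))]:
    s=arm.snapshot(n);c=s["image"][b[0]:b[1],b[2]:b[3],::-1]
    cv2.imwrite(f"pics/{n}4.png",cv2.resize(c,(800,600)));np.savez(n+"4.npz",**s)
E
```

```text
time: 16.42
tool_pos: [0.546, 0.1573, 0.2242]
tool_rot: [179.9, -0.0, 85.2]
force: [-0.6, -0.3, -0.3]
gripper_width: 0.0477
t 16.42 hood TCP mm [  1.2 160.1 224.2] rot [179.9  -0.   85.2] F(hood) [-0.5 -0.3 -0.3] w 0.048
 tool shift mm to (30, 0, 225) [-160.2   28.2   -0.8]
```

View pics/scene4.png

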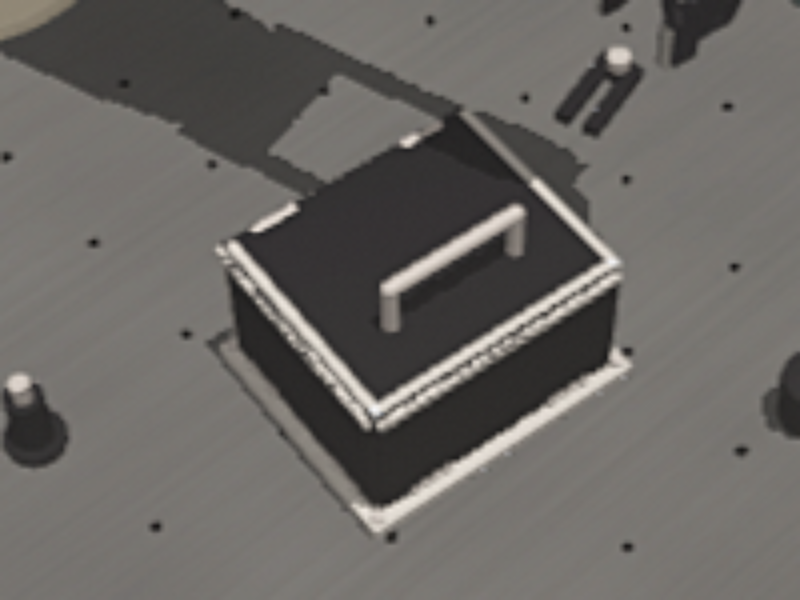

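View pics/top4.png

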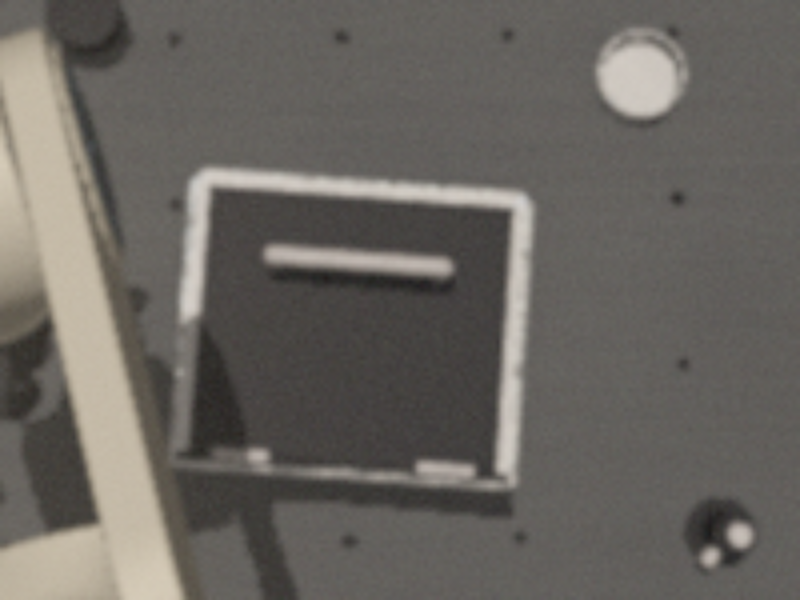

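All three panels stand upright under the roof, and the tin, post holder and fork haven't moved. Now to the handle, whose bar runs from about (265,254) to (455,267) in the top crop.

```bash
python3 -m jog '[[[0.085,-0.020,0.0035,0,0,0,0],[0.085,-0.025,0.005,0,0,0,0],[0.085,-0.025,0.005,0,0,0,0],[0.085,-0.025,0.005,0,0,0,0],[0.085,-0.025,0.005,0,0,0,0],[0.085,-0.025,0.005,0,0,0,0],[0.085,-0.015,0,0,0,0,0],[0.085,0,0,0,0,0,0]]]'
python3 - <<'E'
from h import *;st((30,0,158))
from workcell import arm
s=arm.snapshot("wrist");cv2.imwrite("pics/w5.png",s["image"][:,:,::-1])
E
```

```text
time: 17.18
tool_pos: [0.5594, -0.0074, 0.2214]
tool_rot: [-179.8, 0.1, 85.0]
force: [0.3, -0.1, 0.1]
gripper_width: 0.085
t 17.18 hood TCP mm [ 29.   -2.8 221.4] rot [-1.798e+02  1.000e-01  8.500e+01] F(hood) [ 0.3 -0.1  0.1] w 0.085
 tool shift mm to (30, 0, 158) [ 2.8  1.2 63.4]
```

View pics/w5.png

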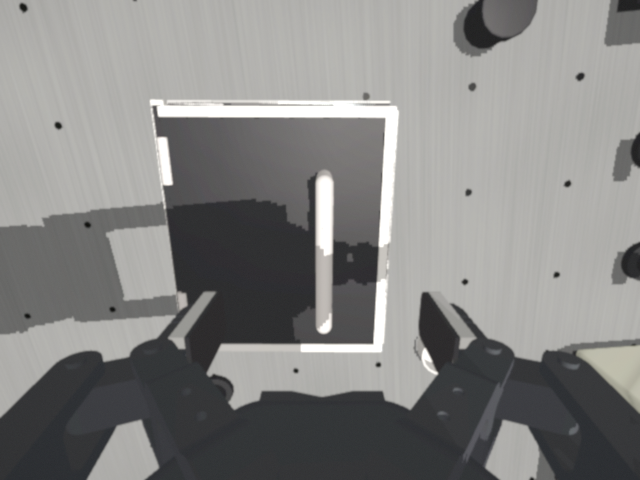

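Bar lies at column 323, midway between the jaws (image centre 320). Going down and closing on it.

```bash
python3 -m jog '[[[0.085,0.001,0.001,0.02,0,0,0],[0.085,0.001,0,0.02,0,0,0],[0.085,0.001,0,0.015,0,0,0],[0.085,0,0,0.008,0,0,0],[0.085,0,0,0,0,0,0]]]'
python3 -c "
from h import *;st((30,0,158))"
python3 -m jog '[[[0,0,0,0,0,0,0],[0,0,0,0,0,0,0],[0,0,0,0,0,0,0],[0,0,0,0,0,0,0],[0,0,0,0,0,0,0],[0,0,0,0,0,0,0],[0,0,0,0,0,0,0],[0,0,0,0,0,0,0]]]'
python3 -c "
from h import *;st((30,0,158))"
```

```text
time: 17.65
tool_pos: [0.5602, -0.0009, 0.1578]
tool_rot: [-179.7, 0.0, 85.2]
force: [-0.8, 0.6, 0.3]
gripper_width: 0.0849
t 17.65 hood TCP mm [ 29.2   3.7 157.8] rot [-179.7    0.    85.2] F(hood) [-0.8  0.5  0.3] w 0.085
 tool shift mm to (30, 0, 158) [-3.7  0.8 -0.2]
time: 18.32
tool_pos: [0.5609, -0.0017, 0.1608]
tool_rot: [-179.9, -0.0, 85.2]
force: [-4.8, 0.7, 7.2]
gripper_width: 0.0076
t 18.32 hood TCP mm [ 30.    3.  160.8] rot [-179.9   -0.    85.2] F(hood) [-4.9  0.3  7.2] w 0.008
 tool shift mm to (30, 0, 158) [-3.   0.   2.8]
```

```bash
python3 -m jog '[[[0,0,0,0,0,0,0],[0,0,0,0,0,0,0],[0,0,0,0,0,0,0],[0,0,0,0,0,0,0]]]'
python3 - <<'E'
from h import *;st((30,0,158))
from workcell import arm
s=arm.snapshot("wrist");cv2.imwrite("pics/w6.png",s["image"][:,:,::-1])
s=arm.snapshot("scene");c=s["image"][165:315,200:400,::-1]
cv2.imwrite("pics/s6.png",cv2.resize(c,(800,600)))
E
```

```text
time: 18.65
tool_pos: [0.5609, -0.0017, 0.1608]
tool_rot: [-179.9, -0.0, 85.2]
force: [-5.6, 0.6, 7.5]
gripper_width: 0.0079
t 18.65 hood TCP mm [ 30.    3.  160.8] rot [-179.9   -0.    85.2] F(hood) [-5.6  0.1  7.5] w 0.008
 tool shift mm to (30, 0, 158) [-3.   0.   2.8]
```

View pics/w6.png

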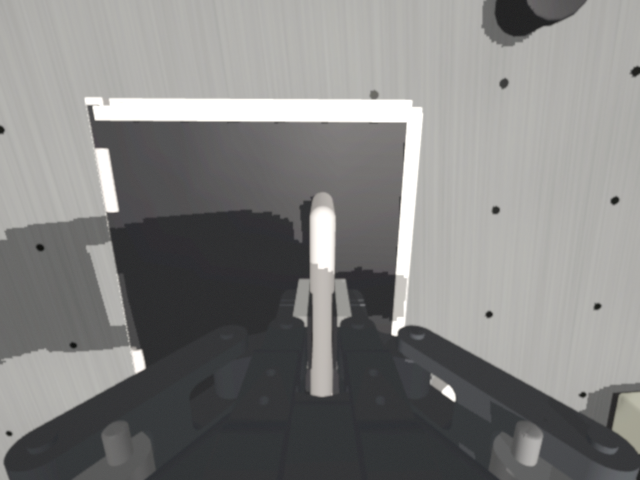

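View pics/s6.png

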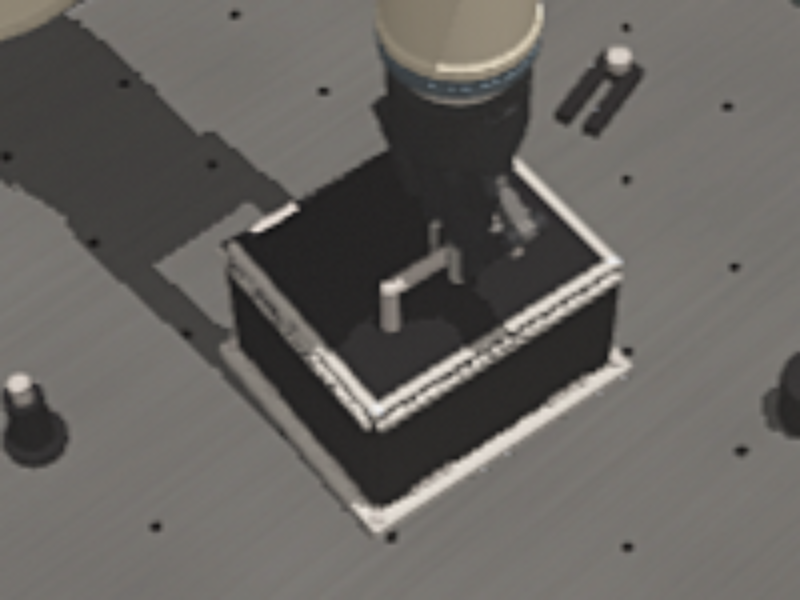

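The bar is between the pads, and both posts are visible either side. Lifting 15° first, rotating the tool with the roof.

```bash
python3 -m jog '[[[0,0,-0.0012,-0.0027,-1.5,0,0],[0,0,-0.0025,-0.0054,-3,0,0],[0,0,-0.0025,-0.0054,-3,0,0],[0,0,-0.0025,-0.0054,-3,0,0],[0,0,-0.0025,-0.0054,-3,0,0],[0,0,-0.0012,-0.0027,-1.5,0,0],[0,0,0,0,0,0,0]]]'
python3 - <<'E'
from h import *;st()
from workcell import arm
print(arm.sense()["qpos"],arm.sense()["moment"])
s=arm.snapshot("scene");c=s["image"][140:320,190:430,::-1]
cv2.imwrite("pics/s7.png",cv2.resize(c,(800,600)))
E
```

```text
time: 19.33
tool_pos: [0.5455, -0.0004, 0.1861]
tool_rot: [164.9, -0.0, 85.2]
force: [-1.3, 1.0, -2.3]
gripper_width: 0.0076
t 19.33 hood TCP mm [ 14.5   3.  186.1] rot [164.9  -0.   85.2] F(hood) [-1.4  0.9 -2.3] w 0.008
[  0.62021176  11.84350608 117.25781268  -2.39145652  35.92793977
   7.2055706 ] [0.14973258 0.43460212 0.00650299]
```

View pics/s7.png

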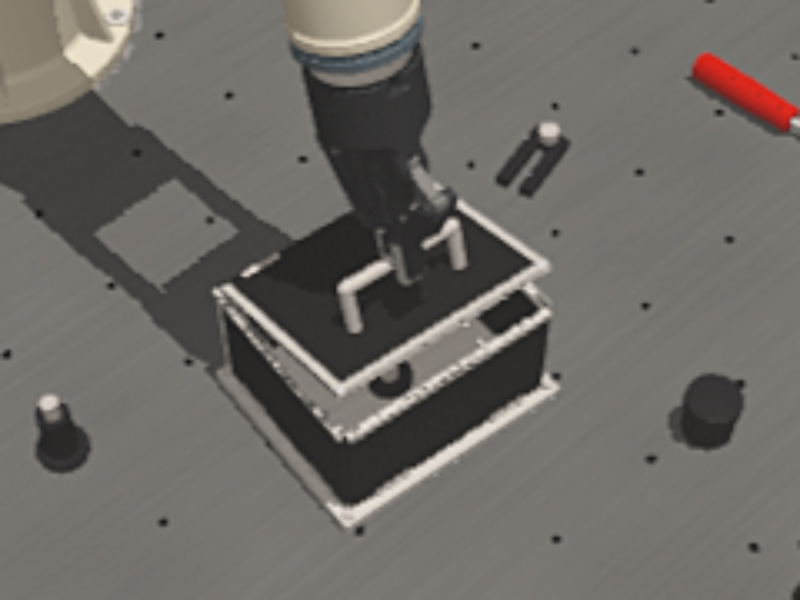

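```bash
python3 -m jog '[[[0,0,-0.0012,-0.0027,-1.5,0,0],[0,0,-0.0025,-0.0054,-3,0,0],[0,0,-0.0025,-0.0054,-3,0,0],[0,0,-0.0025,-0.0054,-3,0,0],[0,0,-0.0025,-0.0054,-3,0,0],[0,0,-0.0012,-0.0027,-1.5,0,0],[0,0,0,0,0,0,0]]]'
python3 - <<'E'
from h import *;st()
from workcell import arm
print(arm.sense()["qpos"],arm.sense()["moment"])
E
```

```text
time: 19.97
tool_pos: [0.5248, 0.0014, 0.2061]
tool_rot: [150.0, 0.0, 85.2]
force: [-0.7, 3.4, -4.0]
gripper_width: 0.0076
t 19.97 hood TCP mm [ -6.3   3.  206.1] rot [150.    0.   85.2] F(hood) [-1.   3.3 -4. ] w 0.008
[  2.07860267   4.47199076 128.38178221 -11.41389826  17.67890711
  16.87002773] [0.62146277 0.63542088 0.2440238 ]
```

The wrist nears its singularity (j5 = 18°). For the rest I'll move along the arc without turning the tool and let the round bar turn in the pads.

```bash
python3 -m jog '[[[0,0,-0.001,-0.0025,0,0,0],[0,0,-0.0019,-0.0045,0,0,0],[0,0,-0.0019,-0.0044,0,0,0],[0,0,-0.001,-0.002,0,0,0],[0,0,0,0,0,0,0]]]'
cat > ang.py <<'E'
from h import *;st()
from workcell import arm
print(np.round(arm.sense()["qpos"],1),arm.sense()["moment"])
import sys
H,o=Hm();k=sys.argv[1]
for n,b in [("scene",(110,320,170,450)),("top",(190,340,240,440))]:
    s=arm.snapshot(n);c=s["image"][b[0]:b[1],b[2]:b[3],::-1]
    cv2.imwrite(f"pics/{n}{k}.png",cv2.resize(c,(800,600)));np.savez(n+k+".npz",**s)
    q=(cloud(s).reshape(-1,3)-o)@H*1000
    X,Y,Z=q.T
    # roof upper-face points away from gripper and handle
    a=np.degrees(np.arctan2(Z-114,X+75));r=np.hypot(Z-114,X+75)
    m=(abs(Y)<88)&(abs(Y)>56)&(r>60)&(r<148)&(Z>125)&(X<78)
    if m.sum()>30:
        h,e=np.histogram(a[m],bins=np.arange(0,91,3));c=e[h.argmax()]+1.5
        m&=abs(a-c)<6
        A=np.polyfit(r[m],a[m],0)
        # line fit in x,z
        X2=X[m]-X[m].mean();Z2=Z[m]-Z[m].mean();w,v=np.linalg.eigh(np.cov(X2,Z2))
        print(n,m.sum(),"angle about hinge (mid-plane)",np.round(np.mean(a[m]-np.degrees(np.arcsin(2.5/r[m]))),1),"plane slope",np.round(np.degrees(np.arctan(v[1,1]/v[0,1])),1))
E
python3 ang.py 8
```

```text
time: 20.38
tool_pos: [0.5135, 0.0024, 0.2149]
tool_rot: [150.1, -0.0, 85.2]
force: [1.2, 5.5, -7.0]
gripper_width: 0.0076
t 20.38 hood TCP mm [-17.6   3.  214.9] rot [150.1  -0.   85.2] F(hood) [ 0.7  5.6 -7. ] w 0.008
[  2.3   2.5 129.  -10.8  19.2  16.4] [0.81018262 0.40486454 0.39750186]
scene 370 angle about hinge (mid-plane) 37.2 plane slope 35.9
top 1130 angle about hinge (mid-plane) 36.6 plane slope 36.5
```

View pics/scene8.png

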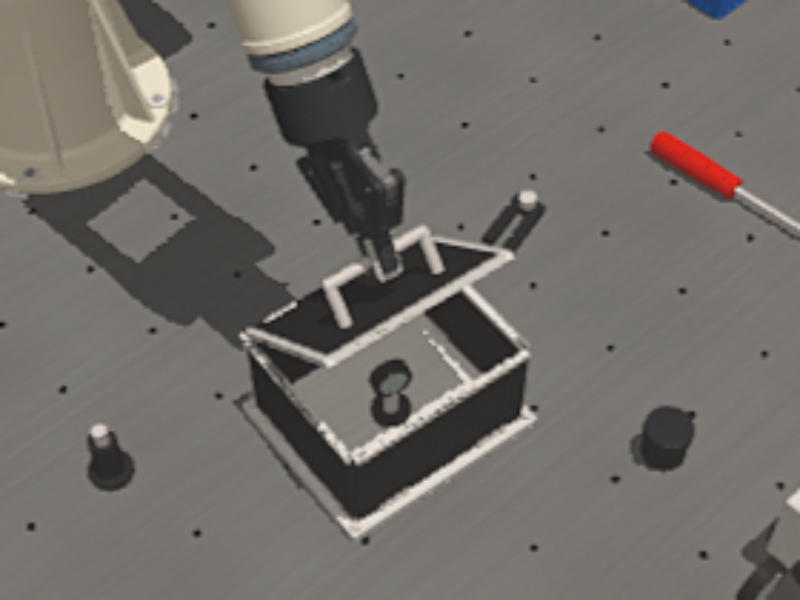

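Roof is at about 36.8° with the lens mount standing clear inside. Now the last 8°.

```bash
python3 -m jog '[[[0,0,-0.001,-0.002,0,0,0],[0,0,-0.002,-0.004,0,0,0],[0,0,-0.0025,-0.004,0,0,0],[0,0,-0.0016,-0.0024,0,0,0],[0,0,-0.001,-0.0014,0,0,0],[0,0,0,0,0,0,0],[0,0,0,0,0,0,0]]]'; python3 ang.py 9
```

```text
time: 21.07
tool_pos: [0.5001, 0.0036, 0.223]
tool_rot: [150.1, -0.0, 85.2]
force: [1.4, 5.3, -7.6]
gripper_width: 0.0078
t 21.07 hood TCP mm [-31.1   3.  223. ] rot [150.1  -0.   85.2] F(hood) [ 1.   5.4 -7.6] w 0.008
[  2.6   0.3 129.9 -10.6  20.4  16.4] [0.71565189 0.17463337 0.42496784]
scene 227 angle about hinge (mid-plane) 45.0 plane slope 43.4
top 1047 angle about hinge (mid-plane) 44.4 plane slope 44.5
```

Run:
```python
from h import *
from workcell import arm
# handle-free cross-check: upper free-edge corners by depth, side panel tilt by depth
H,o=Hm()
s=arm.snapshot("scene");q=(cloud(s).reshape(-1,3)-o)@H*1000;X,Y,Z=q.T
m=(X>40)&(X<95)&(abs(Y)<60)&(Z>30)&(Z<100)
m=(X>70)&(X<90)&(abs(Y)<80)&(Z>25)&(Z<104);c=np.polyfit(Z[m],X[m],1);print("far outer tilt deg from upright",np.degrees(np.arctan(c[0])),m.sum(),X[m].mean())
m=(Y<-84)&(Y>-100)&(abs(X)<65)&(Z>25)&(Z<104);c=np.polyfit(Z[m],Y[m],1);print("right",np.degrees(np.arctan(c[0])),m.sum(),Y[m].mean())
m=(Y>78)&(Y<96)&(abs(X)<65)&(Z>25)&(Z<104);print(m.sum(), m.any() and np.degrees(np.arctan(np.polyfit(Z[m],Y[m],1)[0])))
```

```text
far outer tilt deg from upright 0.08952800438219131 945 75.74946631017028
right -0.09960289181927068 485 -93.65534580642363
530 0.0602175126030125
```

View pics/scene9.png

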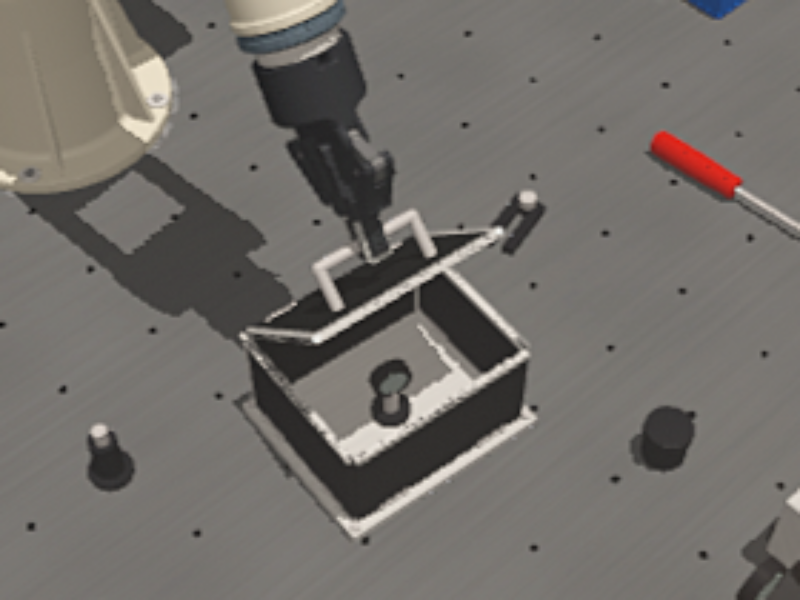

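View pics/top9.png

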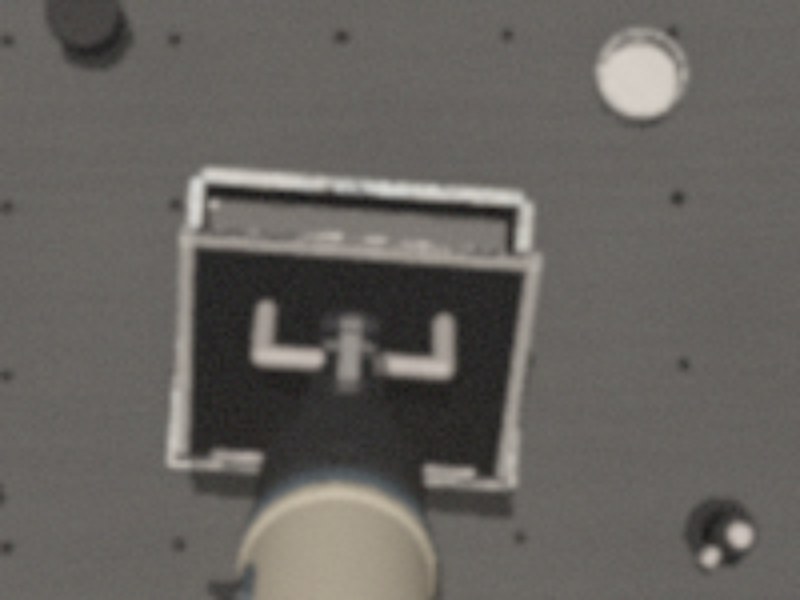

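Several estimates agree on about 44.5°, the panels are upright within 0.1° and the neighbours haven't moved. I'll trim by half a degree, check and hand in.

```bash
python3 -m jog '[[[0,0,-0.0005,-0.0008,0,0,0],[0,0,0,0,0,0,0],[0,0,0,0,0,0,0],[0,0,0,0,0,0,0]]]'; python3 ang.py 10 && python3 -c "
from workcell import arm;print(arm.finish_job())"
```

```text
time: 21.55
tool_pos: [0.4994, 0.0037, 0.2233]
tool_rot: [150.1, -0.0, 85.2]
force: [2.6, 5.1, -8.2]
gripper_width: 0.0073
t 21.55 hood TCP mm [-31.8   3.  223.3] rot [150.1  -0.   85.2] F(hood) [ 2.1  5.3 -8.2] w 0.007
[  2.6   0.2 130.  -10.6  20.5  16.4] [0.77137354 0.11697329 0.390387  ]
scene 218 angle about hinge (mid-plane) 45.4 plane slope 43.7
top 1042 angle about hinge (mid-plane) 44.9 plane slope 44.5
the job is handed in; nothing more can be done
None
```

I swung the right, far and left panels up to their stops with the closed fingers. I then gripped the roof handle, lifted the roof to about 45° and handed the job in with it still gripped, at about 21.6 s on the robot clock.

- **Panels:** depth fits taken with the roof raised put all three within 0.1° of upright. At the stops they pushed back with 19–27 N.
- **Roof angle:** measured about the hinge, it came to 44.9° from the top camera and 45.4° from the scene camera. Fits to the roof's slope read a little lower, at 44.5° and 43.7°; the lowest came from few points.
- **Grip:** the opening read 7–8 mm on the 10 mm bar, so that reading disagrees with the bar's size. The roof stayed in the gripper throughout. For the last 15° I moved without turning the tool, so the bar turned in the pads.
- **Everything else:** the last pictures I viewed, just before a final half-degree trim, show the tin, jar, post holder, fork and driver where they were. The lens mount stands upright inside the hood. I did not check the controller again, but nothing went low near it.

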